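Re-aim the swivel-base vise on the electronics bench

TASK

Loosen the clamp knob of the swivel-base vise, swing the vise head by its black post until the pointer aims at the middle of the large index button, then screw the clamp knob fully tight again and let go. Leave the other things on the desk where they are.

Things in the scene. Friction and masses are not known exactly. Their poses are not given: they have to be found in the camera images.
- base: Fixed base of the vise: grey disc of radius 78 mm with a flat aluminium scale plate (top 20 mm above the desk) on its +x side, reaching 137 mm from the centre and 90 mm to either side, and a boss on its -x side that carries the clamp. Origin: on the desk under the swivel axis; z up.
- swivel_axis (a point): Point on the vertical swivel axis of the head, 34 mm above the desk; it turns with the head: its x axis is the level direction in which the pointer aims, z up. The head (turntable of radius 66 mm, small vise with an aluminium module in its jaws, at most 116 mm above the desk and within 55 mm of the axis apart from the pointer arm) turns on this axis.
- swivel (a joint): Angle of the head in its base in rad, 0 with the pointer along the base's +x axis, growing anticlockwise seen from above, stops at -0.85 and 0.85. Loose it turns with light friction (about 0.2 N m) and stays where it is left; tight it holds against some 20 N at the post.
- pointer_tip (a point): Tip of the pointer, a 4 mm wide dark blade, 97.5 mm from the swivel axis along the head's x axis and 33 mm above the desk.
- post_top (a point): Middle of the top of the upright black round post on the pointer arm: the handle for swinging the head. Diameter 20 mm, 93 mm above the desk, 80 mm from the swivel axis; free to grip over its top 55 mm.
- knob (a joint): Clamp knob angle in rad: 0 is fully tight (stop), it grows as the knob is turned anticlockwise seen from above (loosening) to a stop at 1.4. The brake eases over the first half radian and lets the head go free beyond that. The knob has friction of about 0.2 N m (0.3 N m to tighten it home) and stays where it is left.
- knob_grip (a point): Grip point of the clamp knob, on its vertical axis, 82 mm above the desk, 14 mm below the knob's top, 105 mm from the swivel axis on the base's -x side. The knob is a black bar 42 mm long (along this point's x axis, which turns with the knob), 14 mm thick (along its y axis), standing 40 mm above a flange of radius 18 mm; z up. With the knob at 0 its x axis is the base's x axis.
- mark_large: Large round index button fixed on the scale plate, black, diameter 18 mm, 10 mm high: the mark to aim at. Origin: centre of its underside, 20 mm above the desk. It lies on either side of the plate, 108 to 132 mm from the swivel axis.
- mark_small: Small round index button fixed on the other side of the scale plate, black, diameter 8 mm, 10 mm high: not the mark wanted. Origin: centre of its underside.
- screwdriver: Bystander: screwdriver 170 mm long lying along its x axis, black handle of diameter 26 mm towards -x. Origin: under its middle.
- meter: Bystander: grey hand-held meter, 75 x 130 x 34 mm (x, y, z). Origin: centre of its underside.
- spool: Bystander: white spool of diameter 60 mm and 46 mm high, standing. Origin: centre of its underside.

How it is judged (in metres and radians):
On the way, in this order (a step that is already met when the one before it is completed fails the run):
1. the clamp knob is loosened: turned more than 0.6 rad from tight (value of joint knob above 0.6 rad), for 0.1 s.
2. with the knob loose (over 0.5 rad), the head is swung until the pointer's line passes within 6 mm of the middle of the large button (value of joint knob above 0.5 rad and y of mark_large in the frame of swivel_axis between -0.006 and 0.006 m), for 0.2 s.
At the end, for the whole second after the job is handed in: The knob is tight again (within 0.2 rad of its tight stop), the pointer's line passes within 6 mm of the middle of the large index button, and the head is at rest (value of joint knob below 0.2 rad and y of mark_large in the frame of swivel_axis between -0.006 and 0.006 m and velocity of joint swivel between -0.02 and 0.02 rad/s); the robot touches nothing.
It fails at once if the screwdriver, meter or spool is shifted more than 30 mm (distance of any of screwdriver, meter, spool from where it was at the start of the episode above 0.03 m).
It also fails if it takes over 64 s, if anything falls off the work surface, if the arm or the gripper's body presses on something with over 40 N, if the wrist force passes 120 N, or if a joint passes its speed limit or range.

ROBOT

A 6-joint arm with a two-finger parallel gripper is mounted at the origin on the work surface. World frame = base frame: x ahead of the robot, y to its left, z up, the work surface at z = 0. Lengths are in mm, angles in rad, forces in N, time in s.
With the tool pointing down it reaches from about 275 to 1000 mm from the base axis. Payload 8.4 kg.
Tool frame: the origin (TCP) lies at the centre of the arm's flange, where the gripper is bolted on; the fingertips stand 173 mm ahead of it and the grasp point (between the pads) lies 155 mm ahead of it; z points along the fingers, y is the direction in which the jaws open and shut (so a half turn about z gives the same grasp; the last joint's range is limited). The gripper opens to 85 mm and grips with 20 to 120 N. Pads are 22 mm wide; open, the fingers measure 114 mm over their backs; the gripper's body (76 mm by 85 mm) begins 54 mm behind the grasp point. The pads swing forward as they close: fully open they stand 13 mm farther back than shut.
Start: joints at [-1.212, 0.353, 1.633, -0, 1.155, -0.002], TCP at [220.638, -584.763, 404.681] pointing down, gripper open.
Joint ranges: [-2.63, 2.63], [-0.92, 2.1], [0.06, 2.66], [-1.3, 4.44], [0, 2.69], [-3.02, 3.02]. Speed limits (rad/s): [2.22, 2.22, 2.79, 3.14, 3.14, 3.14].

INTERFACE

Orientations are given as [roll, pitch, yaw] about the fixed x, y, z axes, in that order (R = Rz(yaw) Ry(pitch) Rx(roll)).
In Python, from rig import sense, grab_frame, camera_model, sign_off gives the robot as it stands. The module is installed in compiled form; this text tells all that it offers.
- The arm moves only by the tool step_arm, never from a script. Its argument "commands" is a list of rows, each a list of 3 entries, a list of its own where there are three numbers: the shift along the tool's x, y, z in mm, then the turn about the tool's z in rad, then the opening, from 0 (shut) to 1 (fully open). A call has 1 to 20 rows; each row shifts and turns the pose as measured when the row begins, along the tool's axes as they then stand; what a row does not reach is not made up. A row lasts 1/8 s, in which the tool goes at most 62.5 mm and 10.7 degrees, less where a joint would pass 70% of its speed; a pose out of reach is approached as far as the arm can. A call with a gripper value outside its range is refused whole. The fingers move at their own pace and stop on an object; "force" is the grip in N (left out, the last holds). Time passes only in rows, so rows that do not move let the fingers close. It gives the time, the measured TCP pose, the force and the opening at its end, in the units of the state.
- sense(): the state, without advancing time (a new reading comes with each control period).
- grab_frame(name): name is "side" or "top"; returns the picture (400x640x3 uint8, blue, green, red); there is no depth.
- camera_model(name): a dict with "fx", "fy", "cx", "cy" (pixels), "dist" ([k1, k2, p1, p2, k3] as OpenCV has them; the pictures are not rectified), "R" (3x3) and "t" (3): a world point X has camera coordinates R X + t. Camera axes: x right, y down, z forward; pixel columns grow to the right and rows downward; lengths in mm; the calibration is good to about 2 mm. A picture is of the moment at which its call begins. camera_model takes no time and is no camera call.
- sign_off(): hands the job in, once; it reports no verdict.
The state is a dict: "clock": time; "qpos": joint angles; "qvel": joint speeds; "joint_efforts": joint torques, N m; "eef_pos": TCP position; "tcp_rot": TCP orientation; "contact_force": force on the tool from outside, world axes, zero at the start; "wrist_torque": the same for the moment, N m; "opening": opening from 0.0 (shut) to 1.0 (fully open).
Only numpy, scipy, OpenCV 4.12 (cv2) and the standard library are available. Lean on these libraries where they do the work, as an engineer would, in place of code of your own. Each camera call takes 0.05 s, during which the arm holds its last target. There are 200 camera calls.

## Working session

There is one attempt and no reset: what is moved stays moved. The work goes in short steps, Python scripts to look and compute and a tool call to move; the robot and the scene stay as the last step left them, time stands still between calls to the robot, and variables do not carry over. Pictures are saved under pics/ and viewed, about 8 in all and at most 12, crops included, and the job is handed in when it is done.

Besides the shell and the picture viewer there is one more tool, called after "Request:" in YAML: its name, and indented under it one key for each argument. step_arm: Moves the arm, as the interface text tells. Its arguments: {"type":"object","properties":{"commands":{"type":"array","items":{"type":"array"}},"force":{"type":"number"}},"required":["commands"]}

```bash
mkdir -p pics; python3 - <<'E'
from rig import *
import cv2
for n in("top","side"):
    cv2.imwrite(f"pics/{n}0.png",grab_frame(n)); m=camera_model(n); print(n,{k:(v.round(4).tolist() if hasattr(v,'round') and hasattr(v,'tolist') else v) for k,v in m.items()})
print(sense())
E
```

```text
top {'fx': 397.07151743185295, 'fy': 397.07151743185295, 'cx': 314.63761732832444, 'cy': 198.7955399535482, 'dist': [-0.0506, 0.0, 0.0, 0.0, 0.0], 'R': [[0.0132, -0.9995, -0.0282], [-0.9942, -0.0101, -0.1071], [0.1068, 0.0294, -0.9938]], 't': [66.7632, 591.1498, 982.8789]}
side {'fx': 433.4583022577577, 'fy': 433.4583022577577, 'cx': 320.45051505925437, 'cy': 192.9593793826734, 'dist': [0.0213, 0.0, 0.0, 0.0, 0.0], 'R': [[-0.9983, -0.0586, -0.0057], [-0.0317, 0.6151, -0.7878], [0.0497, -0.7863, -0.6159]], 't': [572.3107, 48.2151, 990.2404]}
{'clock': 0.1, 'qpos': array([-1.21237426e+00,  3.53603526e-01,  1.63406930e+00,  4.30580068e-06,
        1.15518982e+00, -2.39228895e-03]), 'qvel': array([-0.00048451, -0.00124696, -0.00088903, -0.00024829,  0.00086562,
        0.00039327]), 'joint_efforts': array([-5.45908115e-04, -6.06359410e+01, -3.42821002e+01, -4.10244024e-05,
        3.96899399e-03,  6.16907357e-06]), 'eef_pos': array([ 220.57878993, -584.55650535,  404.01714312]), 'tcp_rot': array([-3.14032268e+00, -6.97520684e-06,  3.60812612e-01]), 'contact_force': array([-0.13211853,  0.29576345, -0.34612898]), 'wrist_torque': array([0.01536418, 0.02523065, 0.01976683]), 'opening': 1.0019264572524462}
```

View pics/top0.png

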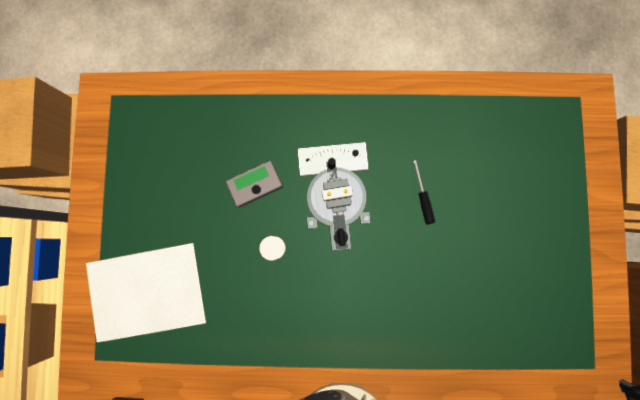

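View pics/side0.png

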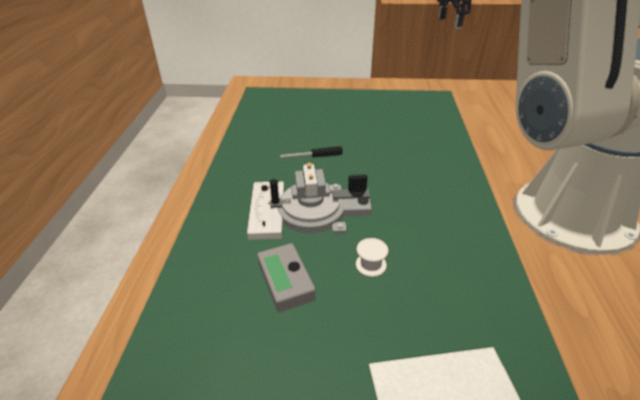

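Top view: the vise disc is near (336,196), the plate above it has the large button at (355,153) and the small one at (308,160). The post is near (331,163) and the knob near (341,237). The side view agrees. I'll enlarge both for measuring.

```bash
python3 - <<'E'
import cv2,numpy as np
t=cv2.imread("pics/top0.png")[135:260,285:385]; s=cv2.imread("pics/side0.png")[155:245,240:380]
a=cv2.resize(t,None,fx=4.4,fy=4.4,interpolation=cv2.INTER_CUBIC)
cv2.imwrite("pics/tc.png",cv2.resize(t,None,fx=4.8,fy=4.8,interpolation=cv2.INTER_CUBIC))
cv2.imwrite("pics/sc.png",cv2.resize(s,None,fx=5,fy=5,interpolation=cv2.INTER_CUBIC))
E
cat > h.py <<'E'
import numpy as np,cv2
from rig import *
def ray(n,u,v):
    m=camera_model(n);K=np.array([[m['fx'],0,m['cx']],[0,m['fy'],m['cy']],[0,0,1]])
    p=cv2.undistortPoints(np.array([[[u,v]]],float),K,np.array(m['dist']))[0,0]
    R=np.array(m['R']);return -R.T@np.array(m['t']),R.T@np.array([*p,1])
def atz(n,u,v,z):
    c,d=ray(n,u,v);return (c+d*(z-c[2])/d[2]).round(1)
def proj(n,X):
    m=camera_model(n);K=np.array([[m['fx'],0,m['cx']],[0,m['fy'],m['cy']],[0,0,1]])
    return cv2.projectPoints(np.atleast_2d(X).astype(float),cv2.Rodrigues(np.array(m['R']))[0],np.array(m['t'],float),K,np.array(m['dist']))[0][:,0].round(1)
E
```

```text
(no output)
```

View pics/tc.png

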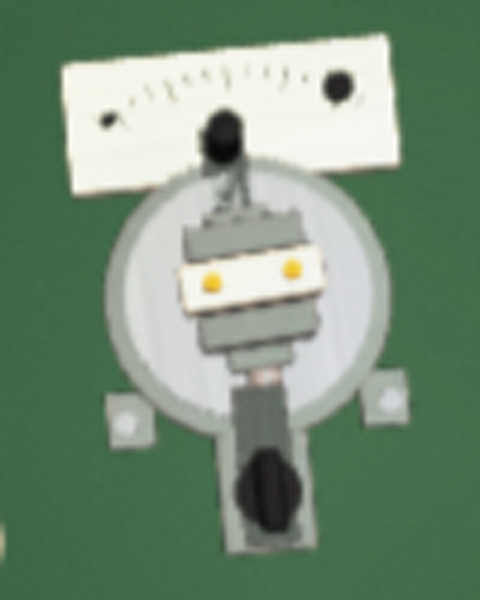

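View pics/sc.png

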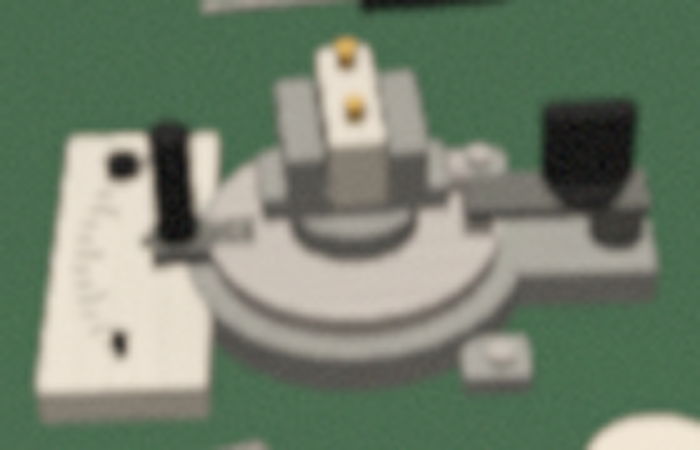

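Top crop: plate far corners at (62,66) and (387,37), large button at (338,86), post top at (224,125), knob bar centre at (269,489). Side crop: post top at (171,128), large button at (122,163), knob top centre at (590,107). I'll fit one vise model to all of these.

```bash
cat > fit.py <<'E'
from h import *
from scipy.optimize import least_squares
T=lambda x,y:np.array([(x+.5)/4.8-.5+285,(y+.5)/4.8-.5+135]); S=lambda x,y:np.array([(x+.5)/5-.5+240,(y+.5)/5-.5+155])
obs=[("top",'c1',T(62,66)),("top",'c2',T(387,37)),("top",'m',T(338,86)),("top",'p',T(224,125)),("top",'k',T(269,489)),("top",'d',T(247,297)),
("side",'c1',S(38,391)),("side",'c2',S(70,135)),("side",'m',S(122,162)),("side",'p',S(171,128)),("side",'k',S(590,108))]
def pts(q):
    x,y,w,r,f,s=q; P=lambda l,a,z:np.array([x+l*np.cos(w+a),y+l*np.sin(w+a),z])
    h=np.hypot(137,90);b=np.arctan2(90,137)
    return dict(c1=P(h,b,20),c2=P(h,-b,20),m=P(r,f,29),p=P(80,s,93),k=P(-105,0,96),d=P(0,0,22),kg=P(-105,0,82),ax=P(0,0,34))
def res(q):
    p=pts(q);return np.concatenate([proj(n,p[k])[0]-o for n,k,o in obs])
g=atz("top",336,196,20)
r=least_squares(res,[g[0],g[1],.05,120,-.5,.1],diff_step=1e-2,loss='soft_l1')
r=least_squares(res,r.x,diff_step=1e-3)
print(r.x.round(3));print(r.fun.reshape(-1,2).round(1).tolist());print({k:v.round(1).tolist() for k,v in pts(r.x).items()})
E
sed -i 's/\[:,0\].round(1)/[:,0]/' h.py; python3 fit.py
```

```text
[ 5.96152e+02  1.86380e+01  9.60000e-02  1.24130e+02 -4.91000e-01
  6.80000e-02]
[[-0.2, 0.3], [0.3, 0.4], [-0.1, 0.7], [0.4, 1.0], [0.2, 1.1], [0.0, 0.7], [-1.1, -0.1], [-0.4, 0.5], [-0.6, -0.4], [-1.2, 0.4], [-0.4, -0.5]]
{'c1': [723.8, 121.4, 20.0], 'c2': [741.2, -57.8, 20.0], 'm': [710.7, -29.1, 29.0], 'p': [675.1, 31.8, 93.0], 'k': [491.6, 8.5, 96.0], 'd': [596.2, 18.6, 22.0], 'kg': [491.6, 8.5, 82.0], 'ax': [596.2, 18.6, 34.0]}
```

The fit is good to about 2 mm: knob at (491.6, 8.5) with yaw 0.096, mark at world angle -0.395, pointer at 0.164. Now I'll move above the knob.

Request:
step_arm:
  commands:
    - [[33,-33,4.5],0,0.6]
    - [[33,-33,4.5],0,0.6]
    - [[33,-33,4.5],0,0.6]
    - [[33,-33,4.5],0,0.6]
    - [[33,-33,4.5],0,0.6]
    - [[33,-33,4.5],0,0.6]
    - [[33,-33,4.5],0,0.6]
    - [[33,-33,4.5],0,0.6]
    - [[33,-33,4.5],0,0.6]
    - [[33,-33,4.5],0,0.6]
    - [[33,-33,4.5],0,0.6]
    - [[33,-33,4.5],0,0.6]
    - [[33,-33,4.5],0,0.6]
    - [[33,-33,4.5],0,0.6]
    - [[0,0,0],0.13,0.6]
    - [[0,0,0],0.13,0.6]
  force: 60

```text
clock: 2.1
eef_pos: [496.7, 30.8, 336.7]
tcp_rot: [-3.139, 0.002, 0.093]
contact_force: [0.4, 0.1, -0.2]
opening: 0.601
```

```bash
cat > go.py <<'E'
import sys;from h import *
x,y,z,w=map(float,sys.argv[1:5]);s=sense();from scipy.spatial.transform import Rotation as R
r=R.from_euler('xyz',s['tcp_rot']);d=r.inv().apply(np.array([x,y,z])-s['eef_pos'])
print(s['clock'],s['eef_pos'].round(1),s['tcp_rot'].round(3),'open',round(float(s['opening']),3),'F',s['contact_force'].round(1),'M',s['wrist_torque'].round(2))
print('tool delta',d.round(1),'turn',round(s['tcp_rot'][2]-w,3))
E
python3 go.py 491.6 8.5 239 0.096
```

```text
2.1 [496.7  30.8 336.7] [-3.139e+00  2.000e-03  9.300e-02] open 0.601 F [ 0.4  0.1 -0.2] M [0.03 0.02 0.02]
tool delta [-6.9 22.  97.6] turn -0.003
```

Request:
step_arm:
  commands:
    - [[-7,22,10],0,0.6]
    - [[0,0,25],0,0.6]
    - [[0,0,20],0,0.6]
    - [[0,0,5],0,0.6]

```text
clock: 2.6
eef_pos: [491.5, 8.3, 275.0]
tcp_rot: [-3.139, 0.002, 0.092]
contact_force: [0.9, 0.1, -0.4]
opening: 0.602
```

```bash
python3 go.py 491.6 8.5 239 0.096; python3 - <<'E'
from h import *
t=grab_frame("top")[180:260,290:390];s=grab_frame("side")[130:240,280:420]
a=cv2.resize(t,(500,400),interpolation=3);cv2.imwrite("pics/top1.png",a);cv2.imwrite("pics/side1.png",cv2.resize(s,(700,550),interpolation=3))
E
```

```text
2.6 [491.5   8.3 275. ] [-3.139e+00  2.000e-03  9.200e-02] open 0.602 F [ 0.9  0.1 -0.4] M [-0.02  0.01 -0.02]
tool delta [ 0.2 -0.1 36. ] turn -0.004
```

View pics/side1.png

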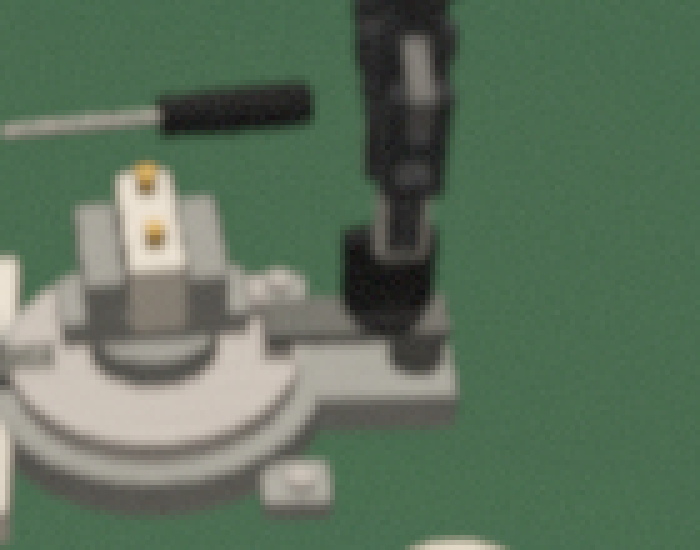

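Side crop: the fingers, centred at column 403, stand above the knob top, centred at about 390. I'll check whether perspective explains that offset.

```bash
python3 - <<'E'
from h import *
f=lambda p:((np.array(p)-[280,130]+.5)*5-.5).round(0).tolist()
for X in [(491.6,8.5,96),(470.7,6.5,96),(512.5,10.5,96),(488,42,102),(488,42,120),(491,8,102)]: print(X,f(proj("side",X)[0]))
E
```

```text
(491.6, 8.5, 96) [388.0, 231.0]
(470.7, 6.5, 96) [436.0, 229.0]
(512.5, 10.5, 96) [340.0, 232.0]
(488, 42, 102) [398.0, 265.0]
(488, 42, 120) [400.0, 231.0]
(491, 8, 102) [390.0, 219.0]
```

The predictions match, so the alignment is right. Descending and gripping.

Request:
step_arm:
  commands:
    - [[0,0,15],0,0.6]
    - [[0,0,15],0,0.6]
    - [[0,0,6],0,0.6]
    - [[0,0,0],0,0]
    - [[0,0,0],0,0]
    - [[0,0,0],0,0]
    - [[0,0,0],0,0]
    - [[0,0,0],0,0]
  force: 60

```text
clock: 3.7
eef_pos: [492.5, 7.4, 238.8]
tcp_rot: [3.141, -0.001, 0.096]
contact_force: [0.7, 0.3, -5.9]
opening: 0.154
```

```bash
python3 go.py 491.6 8.5 239 0.096
```

```text
3.7 [492.5   7.4 238.8] [ 3.141e+00 -1.000e-03  9.600e-02] open 0.154 F [ 0.7  0.3 -5.9] M [ 0.15 -0.19  0.37]
tool delta [-0.8 -1.2 -0.3] turn 0.0
```

Gripped: 13 mm opening against a 14 mm bar. Now loosening by about 1 rad.

Request:
step_arm:
  commands:
    - [[0,0,0],-0.12,0]
    - [[0,0,0],-0.15,0]
    - [[0,0,0],-0.15,0]
    - [[0,0,0],-0.15,0]
    - [[0,0,0],-0.15,0]
    - [[0,0,0],-0.15,0]
    - [[0,0,0],-0.15,0]
    - [[0,0,0],0,0]
    - [[0,0,0],0,0]

```text
clock: 4.82
eef_pos: [492.1, 7.8, 238.7]
tcp_rot: [-3.142, -0.001, 1.138]
contact_force: [0.7, -1.6, -4.9]
opening: 0.152
```

```bash
python3 go.py 492.5 7.4 239 1.1
```

```text
4.825 [492.1   7.8 238.7] [-3.142e+00 -1.000e-03  1.138e+00] open 0.152 F [ 0.7 -1.6 -4.9] M [-0.16 -0.09  0.18]
tool delta [-0.2  0.5 -0.3] turn 0.038
```

Request:
step_arm:
  commands:
    - [[0,0,0],0,0.4]
    - [[0,0,0],0,0.4]
    - [[0,0,0],0,0.4]
    - [[0,0,-10],0,0.4]
    - [[0,0,-25],0,0.4]
    - [[0,0,-25],0,0.4]
    - [[0,0,-25],0,0.4]
    - [[0,0,-20],0.16,0.6]
    - [[0,0,0],0.16,0.6]
    - [[0,0,0],0.16,0.6]
    - [[0,0,0],0.16,0.6]
    - [[0,0,0],0.16,0.6]
    - [[0,0,0],0.17,0.6]

```text
clock: 6.45
eef_pos: [492.3, 7.9, 355.4]
tcp_rot: [-3.141, -0.008, 0.131]
contact_force: [-0.4, 0.4, 0.4]
opening: 0.602
```

```bash
python3 go.py 675.1 31.8 340 0.164; python3 - <<'E'
from h import *
cv2.imwrite("pics/side2.png",cv2.resize(grab_frame("side")[140:240,240:400],(800,500),interpolation=3))
E
```

```text
6.45 [492.3   7.9 355.4] [-3.141 -0.008  0.131] open 0.602 F [-0.4  0.4  0.4] M [-0.02  0.07 -0.02]
tool delta [184.3   0.2  17. ] turn -0.033
```

View pics/side2.png

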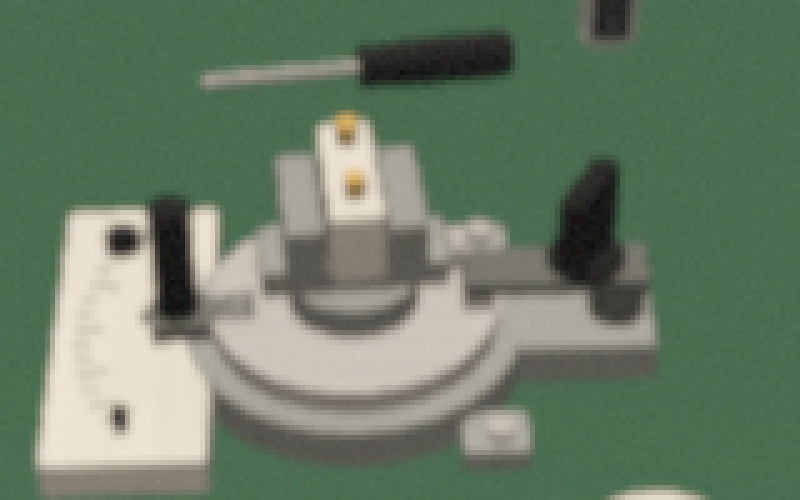

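The side crop shows the knob bar at (590,215) turned by about 1 rad, while the head and the post, top at (170,205), have not moved. On to the post.

Request:
step_arm:
  commands:
    - [[46,0,0],0,0.6]
    - [[46,0,0],0,0.6]
    - [[46,0,0],0,0.6]
    - [[46,0,0],0,0.6]
    - [[0,0,20],-0.03,0.6]
    - [[0,0,30],0,0.6]
    - [[0,0,0],0,0.6]

```text
clock: 7.38
eef_pos: [678.6, 31.8, 308.7]
tcp_rot: [-3.141, -0.009, 0.172]
contact_force: [0.9, -0.3, 0.2]
opening: 0.6
```

```bash
python3 go.py 675.1 31.8 235 0.164; python3 - <<'E'
from h import *
cv2.imwrite("pics/side3.png",cv2.resize(grab_frame("side")[140:240,240:400],(800,500),interpolation=3))
f=lambda p:((np.array(p)-[240,140]+.5)*5-.5).round(0).tolist()
s=sense()['eef_pos']
for X in [(675.1,31.8,93),s-[0,0,173],s-[0,0,155]]: print(f(proj("side",X)[0]))
E
```

```text
7.375 [678.6  31.8 308.7] [-3.141 -0.009  0.172] open 0.6 F [ 0.9 -0.3  0.2] M [0.04 0.01 0.03]
tool delta [-4.1 -0.6 73.6] turn 0.008
[165.0, 205.0]
[147.0, 120.0]
[144.0, 84.0]
```

View pics/side3.png

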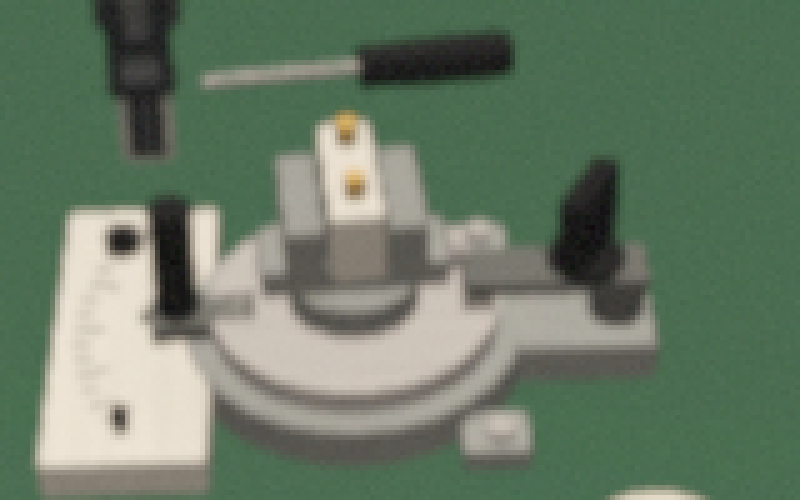

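The fingers project where predicted, at column 147, and the post top is at (170,205). Descending 73 mm with a shift of -6 mm in x, then gripping.

Request:
step_arm:
  commands:
    - [[-6,0,15],0,0.6]
    - [[0,0,20],0,0.6]
    - [[0,0,20],0,0.6]
    - [[0,0,18],0,0.6]
    - [[0,0,0],0,0]
    - [[0,0,0],0,0]
    - [[0,0,0],0,0]
    - [[0,0,0],0,0]
  force: 40

```text
clock: 8.43
eef_pos: [673.5, 30.7, 234.7]
tcp_rot: [-3.141, -0.013, 0.173]
contact_force: [0.6, 0.0, -5.4]
opening: 0.22
```

```bash
python3 go.py 670 -12.2 235 -0.395
```

```text
8.425 [673.5  30.7 234.7] [-3.141 -0.013  0.173] open 0.22 F [ 0.6  0.  -5.4] M [ 0.06 -0.06 -0.04]
tool delta [-10.8  41.7  -0.4] turn 0.568
```

Gripped: 18.7 mm opening against the 20 mm post. Now swinging along the arc.

Request:
step_arm:
  commands:
    - [[-0.2,5.6,0],0.07,0]
    - [[-0.2,5.6,0],0.07,0]
    - [[-0.2,5.6,0],0.07,0]
    - [[-0.2,5.6,0],0.07,0]
    - [[-0.2,5.6,0],0.07,0]
    - [[-0.2,5.6,0],0.07,0]
    - [[-0.2,5.6,0],0.07,0]
    - [[-0.2,5.6,0],0.07,0]
    - [[0,0,0],0,0]
    - [[0,0,0],0,0]

```text
clock: 9.68
eef_pos: [668.2, -13.8, 234.6]
tcp_rot: [-3.136, -0.012, -0.398]
contact_force: [0.7, 0.6, -4.2]
opening: 0.22
```

```bash
python3 go.py 670 -12.2 235 -0.395
```

```text
9.675 [668.2 -13.8 234.6] [-3.136 -0.012 -0.398] open 0.22 F [ 0.7  0.6 -4.2] M [-0.28  0.05 -0.05]
tool delta [ 1.1 -2.2 -0.3] turn -0.003
```

Near the target. I'll release, rise and look before any correction.

Request:
step_arm:
  commands:
    - [[0,0,0],0,0.6]
    - [[0,0,0],0,0.6]
    - [[0,0,0],0,0.6]
    - [[0,0,-15],0,0.6]
    - [[0,0,-30],0,0.6]
    - [[0,0,-30],0,0.6]
    - [[0,0,-30],0,0.6]
    - [[-40,0,0],-0.12,0.6]
    - [[-50,0,0],-0.12,0.6]
    - [[-40,0,0],-0.12,0.6]
    - [[-40,0,0],-0.12,0.6]
    - [[0,0,0],0,0.6]

```text
clock: 11.18
eef_pos: [499.2, 24.0, 350.7]
tcp_rot: [3.141, -0.028, 0.1]
contact_force: [0.1, -0.2, -0.6]
opening: 0.597
```

```bash
python3 go.py 491.6 8.5 340 1.138; python3 - <<'E'
from h import *
t=grab_frame("top");s=grab_frame("side");cv2.imwrite("pics/t4r.png",t);cv2.imwrite("pics/s4r.png",s)
a=cv2.resize(t[135:205,300:385],(510,420),interpolation=3);b=cv2.resize(s[160:235,240:330],(504,420),interpolation=3)
cv2.imwrite("pics/c4.png",cv2.resize(a,(780,642))[:600]);cv2.imwrite("pics/c4s.png",b)
E
```

```text
11.175 [499.2  24.  350.7] [ 3.141 -0.028  0.1  ] open 0.597 F [ 0.1 -0.2 -0.6] M [-0.05 -0.03  0.07]
tool delta [-9.4 14.6 10.5] turn -1.038
```

View pics/c4.png

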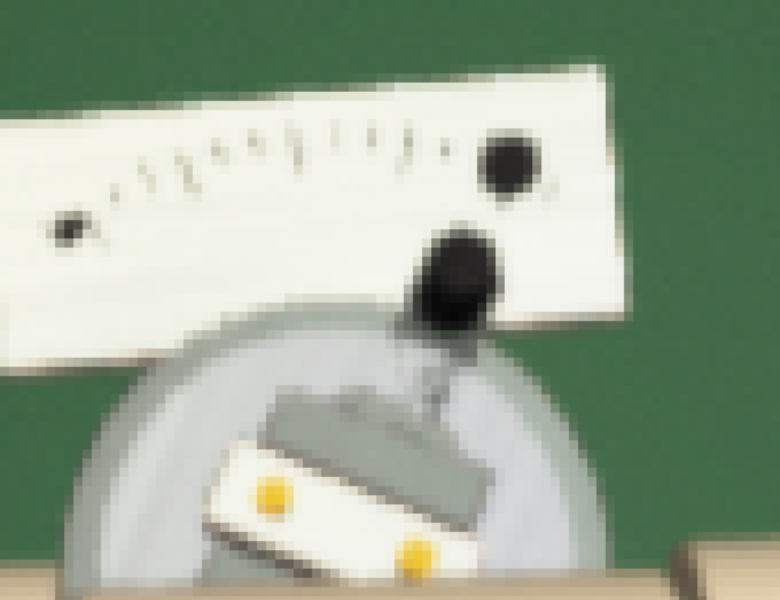

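View pics/c4s.png

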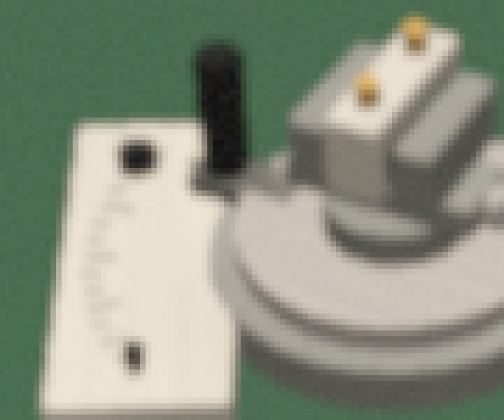

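Top crop: large button at (509,165), post top at about (458,269), screws at (275,497) and (417,557). Side crop: post top at (219,52), button at (138,157). I'll refit for the head angle, with the screws as an independent check.

```bash
cat > fit2.py <<'E'
exec(open('fit.py').read().split("r=least")[0].replace("T(224,125)","T(223,129)"))
k=780/85
A=lambda x,y:np.array([(x+.5)/k-.5+300,(y+.5)/k-.5+135]);B=lambda x,y:np.array([(x+.5)/5.6-.5+240,(y+.5)/5.6-.5+160])
obs+=[("top",'m',A(509,165)),("side",'m',B(138,157)),("top",'p2',A(458,269)),("side",'p2',B(219,52))]
p0=pts
def pts(q):
    d=p0(q[:6]);x,y,w=q[:3];d['p2']=np.array([x+80*np.cos(w+q[6]),y+80*np.sin(w+q[6]),93]);return d
r=least_squares(res,[596,18.6,.096,124,-.49,.07,-.49])
q=r.x;print(q.round(3),r.fun.reshape(-1,2).round(1).tolist())
print('rel rms',np.sqrt((r.fun**2).mean()),'y of mark in head frame',q[3]*np.sin(q[4]-q[6]))
ang=lambda a,b:np.arctan2(*(atz("top",*b,114)-atz("top",*a,114))[[1,0]])
a0=ang(T(212,283),T(292,270));a1=ang(A(275,497),A(417,557));print('screws: head world yaw before/after',a0+np.pi/2,a1+np.pi/2,'mark world',q[2]+q[4])
E
python3 fit2.py
```

```text
[ 5.95773e+02  1.87660e+01  9.60000e-02  1.24207e+02 -4.89000e-01
  7.40000e-02 -4.98000e-01] [[-0.3, 0.5], [0.3, 0.5], [-0.3, 0.8], [0.4, 0.3], [0.1, 1.3], [-0.0, 0.9], [-1.0, -0.0], [-0.2, 0.5], [-0.6, -0.3], [-1.1, 0.5], [-0.2, -0.4], [-0.3, 0.8], [-0.8, -0.9], [0.4, 0.2], [-0.8, 0.1]]
rel rms 0.585743794603145 y of mark in head frame 1.149177998580334
screws: head world yaw before/after 0.171760151328205 -0.3922594795387506 mark world -0.3927217543633957
```

The mark lies about 1 mm off the pointer line, and the screws say about 0. Back to the knob now.

Request:
step_arm:
  commands:
    - [[-10,14,0],0,0.4]
    - [[0,0,0],-0.173,0.4]
    - [[0,0,0],-0.173,0.4]
    - [[0,0,0],-0.173,0.4]
    - [[0,0,0],-0.173,0.4]
    - [[0,0,0],-0.173,0.4]
    - [[0,0,0],-0.173,0.4]
    - [[0,0,0],0,0.4]

```text
clock: 12.28
eef_pos: [497.8, 2.1, 352.0]
tcp_rot: [3.111, -0.014, 1.158]
contact_force: [-0.8, 0.5, 0.9]
opening: 0.397
```

```bash
cat >> go.py <<'E'
g=s['eef_pos']+r.apply([0,0,155]);print('grasp point',g.round(1),'tool delta to make it the target-155z',r.inv().apply(np.array([x,y,z-155])-g).round(1))
E
python3 go.py 491.6 8.5 239 1.138
```

```text
12.275 [497.8   2.1 352. ] [ 3.111 -0.014  1.158] open 0.397 F [-0.8  0.5  0.9] M [-0.    0.02 -0.09]
tool delta [  1.8 -11.8 112.7] turn 0.02
grasp point [503.1   2.2 197.1] tool delta to make it the target-155z [ -0.5 -16.6 112.6]
```

Request:
step_arm:
  commands:
    - [[0,-16.5,0],0.02,0.4]
    - [[0,0,25],0,0.4]
    - [[0,0,25],0,0.4]
    - [[0,0,15],0,0.4]
    - [[0,0,0],0,0.4]

```text
clock: 12.9
eef_pos: [482.0, 8.9, 285.3]
tcp_rot: [3.112, -0.016, 1.118]
contact_force: [0.0, -0.5, -0.6]
opening: 0.405
```

```bash
python3 go.py 491.8 8.2 239 1.138
```

```text
12.9 [482.    8.9 285.3] [ 3.112 -0.016  1.118] open 0.405 F [ 0.  -0.5 -0.6] M [ 0.   -0.   -0.04]
tool delta [ 2.9  7.7 46.6] turn -0.02
grasp point [487.2   9.1 130.4] tool delta to make it the target-155z [ 0.5  3.1 46.5]
```

Request:
step_arm:
  commands:
    - [[0.5,3,5],-0.02,0.4]
    - [[0,0,15],0,0.4]
    - [[0,0,15],0,0.4]
    - [[0,0,10],0,0.4]
    - [[0,0,0],0,0]
    - [[0,0,0],0,0]
    - [[0,0,0],0,0]
    - [[0,0,0],0,0]
  force: 60

```text
clock: 13.9
eef_pos: [487.0, 8.3, 238.7]
tcp_rot: [3.112, -0.015, 1.138]
contact_force: [2.2, -0.8, -4.3]
opening: 0.153
```

```bash
python3 go.py 491.8 8.2 239 0.096
```

```text
13.9 [487.    8.3 238.7] [ 3.112 -0.015  1.138] open 0.153 F [ 2.2 -0.8 -4.3] M [0.2  0.4  0.09]
tool delta [ 1.9  4.3 -0.1] turn 1.042
grasp point [492.3   8.5  83.8] tool delta to make it the target-155z [-0.4 -0.3 -0.2]
```

Request:
step_arm:
  commands:
    - [[0,0,0],0.13,0]
    - [[0,0,0],0.13,0]
    - [[0,0,0],0.13,0]
    - [[0,0,0],0.13,0]
    - [[0,0,0],0.13,0]
    - [[0,0,0],0.13,0]
    - [[0,0,0],0.13,0]
    - [[0,0,0],0.05,0]
    - [[0,0,0],0,0]

```text
clock: 15.02
eef_pos: [487.6, 7.4, 238.7]
tcp_rot: [3.135, -0.034, 0.151]
contact_force: [1.3, 0.9, -3.2]
opening: 0.154
```

```bash
python3 go.py 491.8 8.2 239 0.096
```

```text
15.025 [487.6   7.4 238.7] [ 3.135 -0.034  0.151] open 0.154 F [ 1.3  0.9 -3.2] M [-0.05  0.42 -0.05]
tool delta [ 4.3 -0.2 -0.1] turn 0.055
grasp point [493.    7.2  83.8] tool delta to make it the target-155z [-1.1 -1.2 -0.2]
```

Nearly home. I'll press gently against the stop.

Request:
step_arm:
  commands:
    - [[0,0,0],0.04,0]
    - [[0,0,0],0.03,0]
    - [[0,0,0],0.03,0]
    - [[0,0,0],0.03,0]

```text
clock: 15.52
eef_pos: [487.6, 7.6, 238.9]
tcp_rot: [3.137, -0.035, 0.026]
contact_force: [0.2, 2.6, -0.8]
opening: 0.152
```

```bash
python3 go.py 491.8 8.2 239 0.096
```

```text
15.525 [487.6   7.6 238.9] [ 3.137 -0.035  0.026] open 0.152 F [ 0.2  2.6 -0.8] M [0.07 0.6  2.59]
tool delta [ 4.3 -0.5 -0. ] turn -0.07
grasp point [493.    7.   83.9] tool delta to make it the target-155z [-1.1 -1.2 -0.1]
```

The moment about z rose to 2.6 N m, so the knob is at its stop. Releasing, rising and moving back clear of the view.

Request:
step_arm:
  commands:
    - [[0,0,0],-0.06,0]
    - [[0,0,0],0,0.5]
    - [[0,0,0],0,0.5]
    - [[0,0,0],0,0.5]
    - [[0,0,-15],0,0.5]
    - [[0,0,-30],0,0.5]
    - [[0,0,-40],0,0.5]
    - [[0,0,-40],0,0.5]
    - [[-40,0,-20],0,0.5]
    - [[-40,0,0],0,0.5]
    - [[-40,0,0],0,0.5]
    - [[0,0,0],0,0.5]

```text
clock: 17.02
eef_pos: [359.2, -1.6, 391.3]
tcp_rot: [3.137, -0.044, 0.074]
contact_force: [1.0, -0.6, 0.5]
opening: 0.495
```

```bash
python3 go.py 491.8 8.2 239 0.096; python3 - <<'E'
from h import *
t=grab_frame("top");s=grab_frame("side")
print('top change in post/plate region vs before',np.abs(t[140:180,300:370].astype(int)-cv2.imread("pics/t4r.png")[140:180,300:370]).max(2).mean())
a=cv2.resize(t[135:260,285:385],(400,500),interpolation=3);b=cv2.resize(s[150:250,235:385][:, :],(400,267),interpolation=3)
c=cv2.resize(s[130:310,230:400],(400,424),interpolation=3)
o=np.zeros((500,800,3),np.uint8);o[:,:400]=a;o[:424,400:]=c;cv2.imwrite("pics/f.png",o)
E
```

```text
17.025 [359.2  -1.6 391.3] [ 3.137 -0.044  0.074] open 0.495 F [ 1.  -0.6  0.5] M [-0.07  0.    0.  ]
tool delta [126.2  -0.7 158. ] turn -0.022
grasp point [366.   -1.9 236.5] tool delta to make it the target-155z [119.4  -1.5 157.8]
top change in post/plate region vs before 2.0789285714285715
```

View pics/f.png

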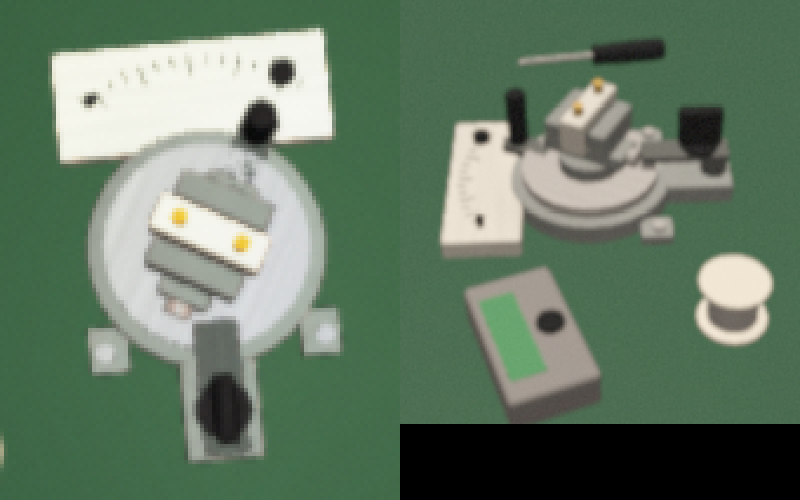

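The final picture shows the knob bar at (224,409), back in line with the boss as at the start. The post at (260,121) still stands on the line to the large button at (282,72), and the bystanders have not moved.

```bash
python3 -c "
from rig import *
sign_off()"
```

```text
the job is handed in; nothing more can be done
```

The job is done and handed in at about 17 s on the robot's clock, well inside the 64 s limit. I loosened the knob by about 1.04 rad, swung the head by its post to the large button, screwed the knob tight again and backed the arm clear.

- **Aim:** after the swing, the two-camera fit put the large button about 1 mm off the pointer line, and the screw positions gave about 0 mm. The limit is 6 mm. I did not refit after tightening, but the top picture around the post and plate changed only at about noise level.
- **Knob:** the wrist moment rose to 2.6 N m against the stop. In the last picture the knob bar lies in line with the boss, as it did at the start.
- **Contact and bystanders:** the arm was clear and the force readings were near zero. By eye, the screwdriver, meter and spool have not moved; I took no position measurement of them.
- **Disagreement:** small tool tilts of up to 0.044 rad built up during the moves. I allowed for them by working from the grasp point rather than the flange. No check failed.

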